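Level the little bench shelf with its levelling foot and keep pressing the spirit level

ROBOT

A 6-joint arm with a two-finger parallel gripper is mounted at the origin on the work surface; the furniture and walls round the work are solid. World frame = base frame: x ahead of the robot, y to its left, z up, the work surface at z = 0. Lengths are in mm, angles in rad, forces in N, time in s.
With the tool pointing down it reaches from about 325 to 775 mm from the base axis. Payload 5.5 kg.
Tool frame: the origin (TCP) lies at the very end of the fingers, on their centre line; the grasp point (between the pads) lies 19 mm behind it (env.grasp_offset is the z of the grasp point in the tool frame, in mm); z points along the fingers, y is the line along which they close (so a half turn about z gives the same grasp; the last joint's range is limited). The gripper opens to 85 mm and grips with 20 to 120 N. Pads are 22 mm wide; open, the fingers measure 114 mm over their backs; the gripper's body (76 mm by 85 mm) begins 54 mm behind the grasp point. The pads swing forward as they close: fully open they stand 13 mm farther back than shut.
Start: joints at [1.18, 0.091, 1.231, -0, 1.82, -0.057], TCP at [196.586, 566.895, 231.275] pointing down, gripper open.
Joint ranges: [-2.87, 2.87], [-0.86, 2.18], [0.17, 2.46], [-1.51, 4.65], [0.06, 2.69], [-2.65, 2.65]. Speed limits (rad/s): [2.57, 2.57, 3.01, 3.14, 3.14, 3.14].

INTERFACE

Orientations are given as a unit quaternion [w, x, y, z].
In Python, from cell import env gives the robot as it stands. Calls block until the motion is done:
- env.reach(position, orientation): joint-space move of the TCP to a pose.
- env.servo_line(position, orientation=None, velocity=150): straight line of the TCP; orientation=None keeps the orientation; velocity is the mean speed in mm/s.
- env.move_j(angles): joint-space move.
- env.open() and env.grab(newtons=None): open the fingers fully, or close them until they stop; newtons is the grip in N (None keeps the last).
- env.pause(seconds).
- env.solve_ik(position, orientation): joint angles nearest the present ones, or None.
- env.sense(): the state.
- env.read_camera(name): name is "side" or "top" or "wrist"; returns (picture, depth): 420x560x3 uint8, blue, green, red; 420x560 float32, mm along the optical axis (not along the pixel's ray), 0 where there is no reading.
- env.camera_params(name): a dict with "vertical_fov" (degrees; the focal length in pixels is half the picture's height over the tangent of half this angle, whatever the lens; pixels are square), "cx", "cy" (the principal point, pixels), "dist_coeffs" ([k1, k2, p1, p2, k3] as OpenCV has them; the pictures are not rectified), "R" (3x3) and "t" (3): a world point X has camera coordinates R X + t. Camera axes: x right, y down, z forward; pixel columns grow to the right and rows downward; lengths in mm; the calibration is good to about 2 mm. A picture is of the moment at which its call begins: read the wrist's pose just before it. camera_params takes no time and is no camera call; for the wrist camera it gives the pose at the moment of the call.
A pose or a line that the arm cannot do raises env.IKError and nothing moves.
- env.job_done(): hands the job in; it is judged then, once.
The state is a dict: "time": time; "joints": joint angles; "joint_vel": joint speeds; "effort": joint torques, N m; "tool_pos": TCP position; "ee_rot": TCP orientation; "wrist_force": force on the tool from outside, world axes, zero at the start; "torque": the same for the moment, N m; "gripper_width": opening from 0.0 (shut) to 1.0 (fully open); "grip_force": force on a finger pad.
Only numpy, scipy, OpenCV 4.12 (cv2) and the standard library are available. Lean on these libraries where they do the work, as an engineer would, in place of code of your own. Each camera call takes 0.05 s, during which the arm holds its last target. There are 200 camera calls.

TASK

The low plywood shelf on the bench hangs down at the end with the levelling foot: lay the spirit level lengthwise on the middle of the board and let go of it, then turn the foot's wing knob (clockwise lifts that end) until the bubble rests centred between the two lines. Then press the level firmly (but not roughly) down on the board with the fingertips, bubble still between the lines, and keep pressing: finish while holding it down like that, so that I can do up the lock nut. Leave the spanner, the tape measure and the jar of screws where they are.

Things in the scene. Friction and masses are not known exactly. Their poses are not given: they have to be found in the camera images.
- level_center (a point): Centre of the loose orange spirit level: a bar 220 mm long (its own y), 41 mm wide (x), 40 mm high (49 mm over the vial, 50 mm long, in the middle of its top), 0.28 kg. At first it lies upright on the worktop beside the shelf, vial up. The point is 20 mm above its underside. Either end may point either way on the shelf.
- bubble (a joint): Offset of the bubble from the middle between the two lines of the level's middle vial, m along the level's own y. It rises to the higher end, 6.4 mm per degree of tilt (0.36 m per rad), can go 12 mm either way and takes about 1 s to come to rest. It lies between the lines within +-2 mm.
- shelf_top (a point): Centre of the top face of the plywood board, 66 mm above the worktop when level. Board 110 mm wide (x), 260 mm long (y), 18 mm thick; z is square to it. It is fixed to the worktop by two feet 115 mm from here towards -y and tilts about them alone; the levelling foot stands beyond the +y end, which is 1 to 2 degrees low at the start.
- knob_grip (a point): Centre of the wing of the black knob on the levelling foot, on the knob's upright axis: 185 mm from the board's centre along the board's y, 33 mm above its top face. The wing is a bar 54 mm long (this point's x), 14 mm thick (y), 26 mm high (13 mm above and below the point), at any angle at the start.
- shelf: The shelf board with its bracket; origin on the hinge line of the feet, 12 mm above the worktop. Each rad that the knob is turned clockwise (seen from above) lifts the foot end by 3.8 mm (0.73 degree of tilt); 1.3 to 2.4 rad are needed. The knob turns with friction (0.12 N m), stays where it is left and can be turned back.
- level: The spirit level itself; origin in the middle of its underside.
- spanner: Steel ring and open-ended spanner, 220 mm, lying on the worktop beyond the shelf; leave alone. Origin at its centre, underside.
- tape: Tape measure, 37x81x62 mm, on the robot's side of the spirit level; leave alone. Origin in the middle of its underside.
- jar: Square clear jar of screws with lid, 69x69x118 mm, beside the fixed end of the shelf; leave alone. Origin in the middle of its underside.

How it is judged (in metres and radians):
On the way, in this order (a step that is already met when the one before it is completed fails the run):
1. the level lies lengthwise on the middle of the board, let go of, with the shelf still out of level (contact force between level and shelf above 0.5 N and x of level_center in the frame of shelf_top between -0.03 and 0.03 m and y of level_center in the frame of shelf_top between -0.03 and 0.03 m and z of level_center in the frame of shelf_top below 0.025 m and angle between the y axis of level_center and the y axis of shelf_top, either way round below 0.15 rad and contact force between the fingers and level below 0.1 N and angle between shelf_top's own z axis and vertical above 0.012 rad), for 0.2 s.
2. with the level on the board and nobody touching it, the foot has been turned until the bubble rests between the lines (contact force between level and shelf above 0.5 N and x of level_center in the frame of shelf_top between -0.03 and 0.03 m and y of level_center in the frame of shelf_top between -0.03 and 0.03 m and z of level_center in the frame of shelf_top below 0.025 m and angle between the y axis of level_center and the y axis of shelf_top, either way round below 0.15 rad and value of joint bubble between -0.002 and 0.002 m and angle between shelf_top's own z axis and vertical below 0.0065 rad and velocity of joint bubble between -0.003 and 0.003 m/s and contact force between the fingers and level below 0.1 N), for 0.3 s.
3. the fingers press the level down on the board (contact force between level and shelf above 0.5 N and x of level_center in the frame of shelf_top between -0.03 and 0.03 m and y of level_center in the frame of shelf_top between -0.03 and 0.03 m and z of level_center in the frame of shelf_top below 0.025 m and angle between the y axis of level_center and the y axis of shelf_top, either way round below 0.15 rad and contact force between the fingers and level above 4 N), for 0.2 s.
At the end, for the whole second after the job is handed in: The level lies along the board (0.15 rad, centre within 30 mm of the board's each way), the bubble is between the lines (2.5 mm; 2 mm before pressing), the shelf level to 0.4 degree, and the fingers press the level with over 3 N, so that it bears on the board with over 5 N, through the last second (contact force between level and shelf above 0.5 N and x of level_center in the frame of shelf_top between -0.03 and 0.03 m and y of level_center in the frame of shelf_top between -0.03 and 0.03 m and z of level_center in the frame of shelf_top below 0.025 m and angle between the y axis of level_center and the y axis of shelf_top, either way round below 0.15 rad and value of joint bubble between -0.0025 and 0.0025 m and angle between shelf_top's own z axis and vertical below 0.0079 rad and contact force between the fingers and level above 3 N and contact force between level and shelf above 5 N); the arm keeps its last pose, push and grip.
It fails at once if the spanner was pushed more than 30 mm (distance of spanner from where it was at the start of the episode above 0.03 m).
It fails at once if the tape measure was pushed more than 30 mm (distance of tape from where it was at the start of the episode above 0.03 m).
It fails at once if the jar of screws was pushed more than 30 mm (distance of jar from where it was at the start of the episode above 0.03 m).
It fails at once if the level was rammed on the board with more than 60 N (contact force between level and shelf above 60 N).
It also fails if it takes over 72 s, if anything falls off the work surface, if the arm or the gripper's body presses on something with over 40 N, if the wrist force passes 120 N, or if a joint passes its speed limit or range.

## Working session

There is one attempt and no reset: what is moved stays moved. The work goes in short steps, each a Python script; the robot and the scene stay as the last script left them, time stands still between calls to the robot, and variables do not carry over. Pictures are saved under pics/ and viewed, at most 10 in all, crops included, and the job is handed in when it is done.

```bash
mkdir -p pics; ls; python3 - <<'E'
from cell import env
import cv2,numpy as np
s=env.sense();print({k:np.round(v,3) for k,v in s.items()}, env.grasp_offset)
for n in ("side","top","wrist"):
    p=env.camera_params(n);im,d=env.read_camera(n)
    cv2.imwrite(f"pics/{n}0.png",im);np.save(f"{n}0.npy",d);np.save(f"{n}0_p.npy",p,allow_pickle=True)
    print(n,{k:np.round(v,4).tolist() for k,v in p.items()},(d>0).mean())
E
```

```text
pics
{'time': np.float64(0.0), 'joints': array([ 1.18 ,  0.092,  1.232,  0.   ,  1.82 , -0.057]), 'joint_vel': array([0.001, 0.001, 0.001, 0.001, 0.001, 0.001]), 'effort': array([ 2.0000e-03, -4.5872e+01, -4.1804e+01, -0.0000e+00,  1.2000e-02,
       -0.0000e+00]), 'tool_pos': array([196.464, 566.616, 230.142]), 'ee_rot': array([-0.   ,  0.166,  0.986, -0.001]), 'wrist_force': array([-0.482,  0.312,  0.415]), 'torque': array([ 0.009, -0.013, -0.004]), 'grip_force': np.float64(0.0), 'gripper_width': np.float64(1.002)} -18.700000000000003
side {'vertical_fov': 53.0833, 'cx': 280.4601, 'cy': 212.3117, 'dist_coeffs': [-0.026, 0.0, 0.0, 0.0, 0.0], 'R': [[-0.9808, -0.1942, 0.0173], [-0.1006, 0.4278, -0.8982], [0.1671, -0.8827, -0.4391]], 't': [458.1525, 283.4283, 477.6887]} 0.9959736394557823
top {'vertical_fov': 45.4691, 'cx': 275.2671, 'cy': 209.2417, 'dist_coeffs': [-0.1329, 0.0, 0.0, 0.0, 0.0], 'R': [[-0.0222, -0.9995, 0.0231], [-0.9857, 0.018, -0.1675], [0.167, -0.0265, -0.9856]], 't': [-360.3737, 542.1246, 830.5491]} 0.9960034013605442
wrist {'vertical_fov': 61.8425, 'cx': 283.5843, 'cy': 216.1057, 'dist_coeffs': [-0.0686, 0.0, 0.0, 0.0, 0.0], 'R': [[0.328, 0.9447, -0.002], [0.8968, -0.3107, 0.3151], [0.297, -0.1051, -0.9491]], 't': [-599.7694, -42.5572, 379.7679]} 0.9958886054421768
```

View pics/top0.png

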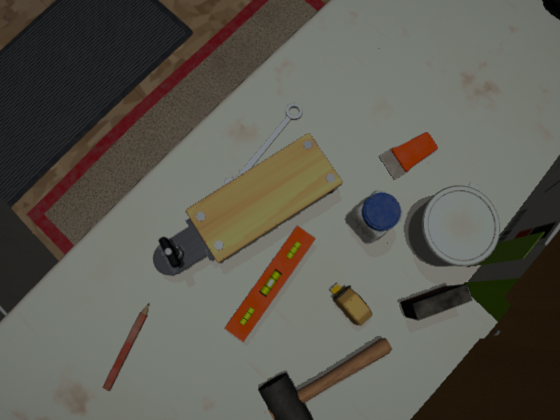

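View pics/side0.png

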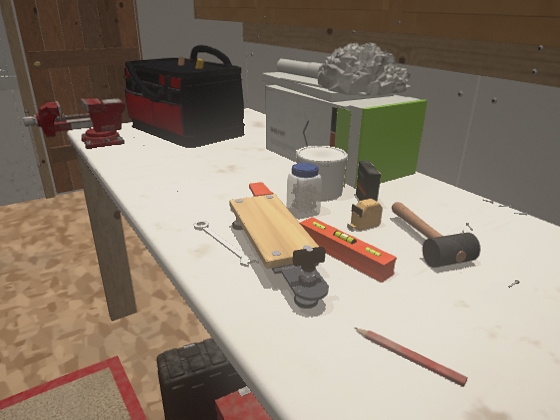

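The top view shows the shelf board running from (200,235) to (325,160), with the knob wing at (170,250). The level is centred at (270,283), its ends near (240,330) and (302,238). The jar is at (377,215), the tape at (351,305) and the spanner at (265,145). The side view shows the same layout, with the knob at (308,258) and the level at (345,245).

```bash
cat > h.py <<'E'
import numpy as np,cv2
def cam(p):
    f=210/np.tan(np.radians(p["vertical_fov"]/2))
    return np.array([[f,0,p["cx"]],[0,f,p["cy"]],[0,0,1.]]),np.array(p["dist_coeffs"],float),np.array(p["R"]),np.array(p["t"])
def cloud(p,d):
    K,D,R,t=cam(p);v,u=np.mgrid[0:420,0:560]
    n=cv2.undistortPoints(np.stack([u,v],-1).reshape(-1,1,2).astype(float),K,D).reshape(420,560,2)
    c=np.dstack([n,np.ones((420,560))])*d[...,None]
    return (c-t)@R
def pix(p,X):
    K,D,R,t=cam(p);return cv2.projectPoints(np.atleast_2d(X).astype(float),cv2.Rodrigues(R)[0],t,K,D)[0].reshape(-1,2)
def rect(P):
    (c,s,a)=cv2.minAreaRect(P[:,:2].astype(np.float32));b=cv2.boxPoints((c,s,a))
    e=[b[1]-b[0],b[2]-b[1]];l=max(e,key=np.linalg.norm)
    return np.round(c,1),np.round(sorted(s),1),float(np.arctan2(l[1],l[0])%np.pi)
E
python3 - <<'E'
from h import *
W={}
for n in("top","side"):
    p=np.load(n+"0_p.npy",allow_pickle=True).item();im=cv2.imread(f"pics/{n}0.png");d=np.load(n+"0.npy")
    W[n]=C=cloud(p,d);ok=d>0
    hsv=cv2.cvtColor(im,cv2.COLOR_BGR2HSV);h,s,v=cv2.split(hsv)
    fl=ok&(abs(C[...,2])<8);print(n,"floor z",np.median(C[fl][:,2]))
    def comp(m,seed):
        k,l=cv2.connectedComponents(m.astype(np.uint8));r=l[seed[1]-8:seed[1]+9,seed[0]-8:seed[0]+9];i=np.bincount(r[r>0]).argmax();return l==i
    S=dict(top=dict(lev=(255,308),brd=(262,195),tape=(351,305),jar=(380,212),knob=(168,248)),side=dict(lev=(370,258),brd=(270,230),tape=(367,212),jar=(305,172),knob=(308,258)))[n]
    for k,sd in S.items():
        if k=="lev": m=((h<9)|(h>174))&(s>180)&(v>90)
        elif k=="brd": m=(h>11)&(h<28)&(s>70)&(v>100)&(C[...,2]>40)
        elif k=="knob": m=(v<50)&(C[...,2]>70)
        else: m=(C[...,2]>20)
        m=comp(m&ok,sd);P=C[m];z=P[:,2];zt=np.percentile(z,90)
        T=P[z>zt-(8 if k!="brd" else 30)]
        print(n,k,m.sum(),"z",np.round(np.percentile(z,[2,50,98]),1),"top rect",rect(T),"all",rect(P)[:2])
        if k=="brd":
            A=np.c_[P[:,:2],np.ones(len(P))];q=np.linalg.lstsq(A,z,rcond=None)[0];print("  slope",q, "tilt deg",np.degrees(np.hypot(*q[:2])))
E
```

```text
top floor z -1.1110807200601118
top lev 158 z [35.6 39.1 42.4] top rect (array([ 397.4, -355.9]), array([32.1, 61.2]), 2.507042169570923) all (array([ 397.4, -355.9]), array([32.1, 61.2]))
top brd 8382 z [57.4 61.9 66.4] top rect (array([ 557.6, -351.3]), array([109.2, 259.2]), 2.121276378631592) all (array([ 557.6, -351.3]), array([109.2, 259.2]))
  slope [ 1.03805327e-02 -2.17042146e-02  4.85251722e+01] tilt deg 1.3784707148084432
top tape 874 z [24.7 57.6 62.9] top rect (array([ 366.2, -501.3]), array([35.8, 61.6]), 0.689983606338501) all (array([ 364.3, -502.9]), array([36.2, 69.1]))
top jar 1878 z [ 29.6 115.8 120.1] top rect (array([ 517. , -543.6]), array([62.4, 63.4]), 1.5414766073226929) all (array([ 516.9, -542.9]), array([67.5, 68.1]))
top knob 271 z [ 71.5 101.9 105.6] top rect (array([ 459.7, -193.8]), array([13.4, 51.7]), 0.4836234450340271) all (array([ 460.7, -196. ]), array([18.1, 51.9]))
side floor z 0.7480344088131259Traceback (most recent call last):
  File "<stdin>", line 16, in <module>
  File "<stdin>", line 9, in comp
ValueError: attempt to get argmax of an empty sequence
```

```bash
python3 - <<'E'
from h import *
for n,sd in (("top",(268,283)),("side",(345,247))):
    p=np.load(n+"0_p.npy",allow_pickle=True).item();im=cv2.imread(f"pics/{n}0.png");d=np.load(n+"0.npy")
    C=cloud(p,d);z=C[...,2]
    near=np.hypot(C[...,0]-447,C[...,1]+400)<140
    hsv=cv2.cvtColor(im,cv2.COLOR_BGR2HSV);h,s,v=cv2.split(hsv)
    m=(d>0)&near&((h<12)|(h>170))&(s>140)
    b=m.copy()
    print(n,im[sd[1],sd[0]],C[sd[1],sd[0]])
    P=C[b];T=P[(P[:,2]>32)&(P[:,2]<60)];print(len(T),np.percentile(T[:,2],[2,25,50,75,98]),rect(T))
    m=(d>0)&(np.hypot(C[...,0]-460.7,C[...,1]+194)<50)&(z>80);P=C[m];T=P[P[:,2]>95];print("knob",len(P),np.percentile(P[:,2],[5,50,90,98]),rect(T))
    if n=="side":
        m=(d>0)&(h>11)&(h<28)&(s>70)&(np.hypot(C[...,0]-557,C[...,1]+351)<150)&(z>45)&(z<75);P=C[m];print("brd",rect(P),np.median(P[:,2]))
E
```

```text
top [109 121 115] [ 406.46857291 -355.95280021   47.7362944 ]
1976 [35.74767683 37.84339377 38.86399613 40.04031634 42.14885132] (array([ 417.6, -367.2]), array([ 39.6, 193.2]), 2.5049686431884766)
knob 292 [ 87.29692762 102.59427729 104.99078776 106.14323339] (array([ 459.7, -193.8]), array([13.4, 51.8]), 0.4836232662200928)
side [ 56  67 109] [ 404.72061991 -333.47594761   35.63348536]
670 [39.03057646 40.0183944  40.46165083 40.98894974 42.01372302] (array([ 418.4, -365.9]), array([ 42.3, 192.9]), 2.5066287517547607)
knob 514 [ 82.66444024  97.15420118 105.42965558 106.49916206] (array([ 460., -191.]), array([14.9, 53.7]), 0.4990027844905853)
brd (array([ 525.8, -370. ]), array([185.8, 262.8]), 2.125580310821533) 63.13672823212235
```

```bash
python3 - <<'E'
from h import *
for n in ("top","side"):
    p=np.load(n+"0_p.npy",allow_pickle=True).item();im=cv2.imread(f"pics/{n}0.png");d=np.load(n+"0.npy")
    C=cloud(p,d);z=C[...,2]
    near=np.hypot(C[...,0]-408,C[...,1]+358)<135
    h,s,v=cv2.split(cv2.cvtColor(im,cv2.COLOR_BGR2HSV))
    P=C[(d>0)&near&((h<12)|(h>170))&(s>140)];T=P[(P[:,2]>32)&(P[:,2]<60)];print(n,len(T),np.median(T[:,2]),rect(T))
    P=C[(d>0)&near&(z>43)];print("vial",rect(P),np.percentile(P[:,2],98))
E
```

```text
top 2309 38.90599170334659 (array([ 407.5, -359.7]), array([ 39.7, 218.6]), 2.505261182785034)
vial (array([ 428.3, -362.8]), array([192.3, 239.5]), 0.5355228781700134) 64.2552400274163
side 833 40.460074412852855 (array([ 408.1, -357.8]), array([ 42.5, 219.1]), 2.4993739128112793)
vial (array([ 426.1, -361.8]), array([194. , 242.4]), 0.5606560707092285) 64.78716175920253
```

```bash
cat >> h.py <<'E'
from scipy.spatial.transform import Rotation as Ro
BC=np.array([557.6,-351.0]);BY=2.122;LV=np.array([407.8,-358.8]);LY=2.502;KN=np.array([460.,-193.0]);KY=0.488
def q(yaw,n=(0,0,1)):
    """tool down along -n, closing axis y at the given yaw"""
    z=-np.array(n,float);z/=np.linalg.norm(z);y=np.array([np.cos(yaw),np.sin(yaw),0]);y-=z*(y@z);y/=np.linalg.norm(y)
    return Ro.from_matrix(np.c_[np.cross(y,z),y,z]).as_quat(scalar_first=True)
E
python3 - <<'E'
from cell import env
from h import *
b=lambda yaw,p:[np.round(env.solve_ik(p,q(yaw+k*np.pi)),2) for k in(0,1)]
print("lev",b(LY+np.pi/2,[*LV,8]));print("plc",b(BY+np.pi/2,[*BC,75]))
for a in(0,-1,-2,-2.5):print("knob",a,b(KY+np.pi/2+a,[*KN,85]))
print("press",b(BY,[*BC,115]))
E
```

```text
lev [array([-0.78,  0.01,  1.71, -0.  ,  1.42,  1.43]), array([-0.78,  0.01,  1.71, -0.  ,  1.42, -1.72])]
plc [array([-0.61,  0.27,  1.31, -0.  ,  1.56,  1.98]), array([-0.61,  0.27,  1.31, -0.  ,  1.56, -1.16])]
knob 0 [array([-0.47, -0.16,  1.74, -0.  ,  1.57, -2.52]), array([-0.47, -0.16,  1.74, -0.  ,  1.57,  0.62])]
knob -1 [array([-0.47, -0.16,  1.74, -0.  ,  1.57, -1.52]), array([-0.47, -0.16,  1.74, -0.  ,  1.57,  1.62])]
knob -2 [array([-0.47, -0.16,  1.74, -0.  ,  1.57, -0.52]), array([-0.47, -0.16,  1.74, -0.  ,  1.57,  2.62])]Traceback (most recent call last):
  File "<stdin>", line 5, in <module>
  File "<stdin>", line 3, in <lambda>
    return _wrapfunc(a, 'round', decimals=decimals, out=out)
    return _wrapit(obj, method, *args, **kwds)
    result = getattr(arr, method)(*args, **kwds)
TypeError: unsupported operand type(s) for *: 'NoneType' and 'float'
```

```bash
python3 - <<'E'
from cell import env
from h import *
o=q(LY-np.pi/2)
env.reach([*LV,110],o);env.servo_line([*LV,10],o,120)
s=env.sense();print(s["tool_pos"],s["wrist_force"],s["time"])
env.grab(50);s=env.sense();print(s["tool_pos"],s["gripper_width"],s["grip_force"],s["wrist_force"])
env.servo_line([*LV,150],o,150)
s=env.sense();print(s["tool_pos"],s["gripper_width"],s["grip_force"],s["wrist_force"],s["time"])
p=env.camera_params("side");im,d=env.read_camera("side");cv2.imwrite("pics/side1.png",im)
C=cloud(p,d);h,sa,v=cv2.split(cv2.cvtColor(im,cv2.COLOR_BGR2HSV))
m=(d>0)&((h<12)|(h>170))&(sa>140)&(np.hypot(C[...,0]-408,C[...,1]+358)<140)&(C[...,2]>100);P=C[m]
A=(P[:,:2]-LV)@[np.cos(LY),np.sin(LY)]
for lo in range(-120,120,30):
    g=P[(A>=lo)&(A<lo+30)]
    if len(g)>10: print(lo,len(g),np.percentile(g[:,2],[2,98]).round(1))
print(A.min(),A.max())
E
```

```text
[ 408.26730049 -359.28623385   11.01319952] [-0.04628774 -0.30526663  0.21041245] 4.475
[ 408.16876509 -359.03097934   10.73266539] 0.46462291764128194 53.14665377140045 [0.81035516 1.02785682 3.23118425]
[ 407.32908298 -358.35701936  148.38350861] 0.4664891946394461 52.45003938674927 [ 0.34669429  0.22277755 -3.57048716] 6.0417
-120 115 [140.8 178.9]
-90 202 [141.5 178.7]
-60 238 [140.8 178.8]
-30 110 [140.2 178.4]
0 238 [141.2 179.1]
30 387 [141.3 179.1]
60 368 [141.3 179.3]
90 225 [142.4 179.3]
-109.62666470050662 111.6205599954582
```

View pics/side1.png

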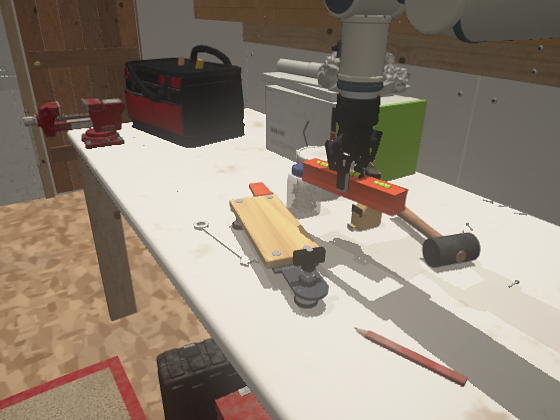

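The level is held centred in the gripper at (355,180), hanging straight; underside at about z=140.

```bash
python3 - <<'E'
from cell import env
from h import *
t=0.0239;yb=np.array([np.cos(BY),np.sin(BY)]);n=np.array([*(yb*t),1.])
o=q(BY-np.pi/2,n)
env.reach([*BC,150],o);env.servo_line([*BC,82],o,80);env.pause(.3)
f0=env.sense()["wrist_force"][2];z=82;s=env.sense()
while z>68 and s["wrist_force"][2]-f0<2.:
    z-=.7;env.servo_line([*BC,z],o,15);s=env.sense()
print(z,s["tool_pos"],f0,s["wrist_force"],s["time"])
env.open();env.pause(.3);s=env.sense();print(s["wrist_force"],s["gripper_width"])
env.servo_line([*BC,185],o,120)
for c in("top","wrist"):
    p=env.camera_params(c);im,d=env.read_camera(c);cv2.imwrite(f"pics/{c}2.png",im);np.save(c+"2.npy",d);np.save(c+"2_p.npy",p,allow_pickle=True)
print(env.sense()["time"])
E
```

```text
73.59999999999997 [ 557.71820755 -351.09138171   74.06187802] -2.8619942658250315 [-1.24673437  0.19498547  0.1149815 ] 11.0417
[1.15652738 0.19169936 0.47940538] 0.9992721838323936
13.0333
```

View pics/wrist2.png

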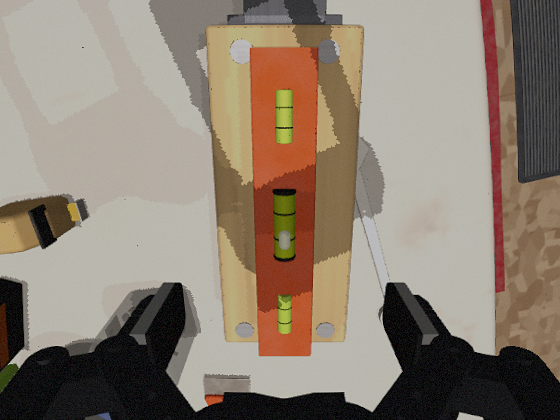

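The level lies on the board. The vial spans rows 190–262 with lines at rows 213 and 240, and the bubble sits at about (285,240), towards the fixed end. I'll check the placement numerically.

```bash
python3 - <<'E'
from h import *
yb=np.array([np.cos(BY),np.sin(BY)]);xb=np.array([yb[1],-yb[0]])
for n in("top","wrist"):
    p=np.load(n+"2_p.npy",allow_pickle=True).item();im=cv2.imread(f"pics/{n}2.png");d=np.load(n+"2.npy");C=cloud(p,d)
    h,s,v=cv2.split(cv2.cvtColor(im,cv2.COLOR_BGR2HSV))
    P=C[(d>0)&((h<13)|(h>170))&(s>140)&(abs(C[...,2]-103)<8)&(np.hypot(*(C[...,:2]-BC).T).T<150)]
    c,sz,a=rect(P);A=np.c_[P[:,:2]-BC,np.ones(len(P))];g=np.linalg.lstsq(A,P[:,2],rcond=None)[0]
    print(n,c,sz,a,"rel",(c-BC)@xb,(c-BC)@yb,"z",g[2],"slope y",g[:2]@yb,"x",g[:2]@xb)
    print("board z",np.median(C[(d>0)&(h>11)&(h<28)&(s>70)&(np.hypot(*(C[...,:2]-BC).T).T<60)][:,2]))
E
```

```text
top [ 556.2 -351.8] [ 41.2 219.7] 2.125164031982422 rel -1.6116230727970886 0.05168240733581153 z 101.93878088133135 slope y -0.023843077010981678 x -0.002159804213594638
board z 61.630631815244385
wrist [ 559.5 -351. ] [ 41. 220.] 2.124044895172119 rel 1.6186000440345287 -0.9950547208326462 z 103.06399992973842 slope y -0.023729053976018114 x -0.0009144806789805528
board z 63.20409782605001
```

```bash
cat > turn.py <<'E'
from cell import env
from h import *
def turn(y0,dyaw,z0,lift=True):
    """grip wing whose closing axis is at yaw y0, turn by dyaw (negative = clockwise), release"""
    k=np.array(KN)
    env.servo_line([*k,z0],q(y0),80)
    env.grab(40);s=env.sense();print("grab",s["tool_pos"],s["gripper_width"],s["wrist_force"],s["torque"])
    N=max(2,int(abs(dyaw)/.12)+1)
    for i in range(1,N+1):
        a=dyaw*i/N
        env.reach([*k,z0-a*3.8],q(y0+a));s=env.sense()
        if i%4==0 or i==N:print(i,s["wrist_force"].round(1),s["torque"].round(2),s["joints"][5].round(3),s["time"])
        if np.linalg.norm(s["wrist_force"])>45:print("STOP");break
    env.pause(.3);env.open()
    env.servo_line([*k,190],q(y0+a),120)
    return y0+a
E
python3 - <<'E'
from turn import *
y0=KY+np.pi/2
env.reach([*KN,190],q(y0));print(env.sense()["joints"])
y=turn(y0,-1.85,80)
for c in("top",):
    p=env.camera_params(c);im,d=env.read_camera(c);C=cloud(p,d);cv2.imwrite("pics/top3.png",im)
    h,s,v=cv2.split(cv2.cvtColor(im,cv2.COLOR_BGR2HSV));yb=np.array([np.cos(BY),np.sin(BY)])
    P=C[(d>0)&((h<13)|(h>170))&(s>140)&(abs(C[...,2]-105)<8)&(np.hypot(*(C[...,:2]-BC).T).T<150)]
    g=np.linalg.lstsq(np.c_[P[:,:2]-BC,np.ones(len(P))],P[:,2],rcond=None)[0];print(len(P),rect(P),"slope y",g[:2]@yb)
    P=C[(d>0)&(np.hypot(C[...,0]-460,C[...,1]+193)<50)&(C[...,2]>103)];print("knob",rect(P),P[:,2].max())
E
```

```text
[-4.65662198e-01 -1.86081957e-01  1.57227064e+00 -1.10433926e-04
  1.75534591e+00 -2.52313935e+00]
grab [ 460.07790147 -193.09595479   80.1322946 ] 0.15417546951471986 [-0.54198989  0.38726413  0.82063074] [-0.28682789 -0.07751765  0.11352004]
4 [ 1.5 -0.6  1.4] [-0.26 -0.36 -0.07] -2.068 17.4417
8 [ 5.4 -1.5 -0.1] [-0.29 -1.02 -0.12] -1.605 18.4417
12 [ 5.8 -1.7 -0.4] [-0.36 -1.3  -0.09] -1.142 19.4417
16 [ 8.8 -3.8 -1.8] [-0.56 -1.66 -0.05] -0.68 20.4417
2608 (array([ 557.3, -353.6]), array([ 41.6, 220. ]), 2.1218810081481934) slope y -0.0005106830410141257
knob (array([ 459.2, -193.5]), array([85.9, 98.2]), 1.102702260017395) 575.9150167314117
```

Slope is almost zero. Now I'll look at the vial from above with the wrist camera.

```bash
cat > look.py <<'E'
from cell import env
from h import *
import sys
t=sys.argv[1];z=float(sys.argv[2])
# tool over the board so that the wrist camera is straight above the vial
yb=np.array([np.cos(BY),np.sin(BY)]);o=q(BY-np.pi/2)
off=-float(sys.argv[3])*yb
env.reach([*(BC+off),z],o);env.pause(1.2)
p=env.camera_params("wrist");im,d=env.read_camera("wrist")
cp=-np.array(p["R"]).T@np.array(p["t"]);print("cam rel board",(cp[:2]-BC)@yb,cp[2])
K,D,R,tt=cam(p);u,v=pix(p,[*BC,108])[0];print(u,v)
L=np.dstack([pix(p,[*(BC+yb*a),108])[0] for a in(-10,10)])[0];print("px/10mm at vial",L/1)
u,v=int(u),int(v);c=im[max(0,v-90):v+90,max(0,u-60):u+60]
cv2.imwrite(f"pics/look{t}.png",cv2.resize(c,None,fx=3.3,fy=3.3,interpolation=cv2.INTER_CUBIC))
np.save("look.npy",im);cv2.imwrite(f"pics/lookfull{t}.png",im);np.save("lookd.npy",d);print(env.sense()["time"])
E
python3 - <<'E'
from h import *
p=np.load("wrist2_p.npy",allow_pickle=True).item();yb=np.array([np.cos(BY),np.sin(BY)])
cp=-np.array(p["R"]).T@np.array(p["t"]);print("offset of cam from TCP along yb",(cp[:2]-BC)@yb,cp[2]-185,"optical axis",p["R"][2])
E
python3 look.py 4 185 0
```

```text
offset of cam from TCP along yb 83.32227197241697 138.99310035437054 optical axis [ 0.17478328 -0.28666759 -0.94195143]
cam rel board 79.79956414862619 327.38078992008985
281.18962669696367 225.97145709823994
px/10mm at vial [[281.22837536 281.15034546]
 [239.90073614 211.65404958]]
24.5083
```

View pics/look4.png

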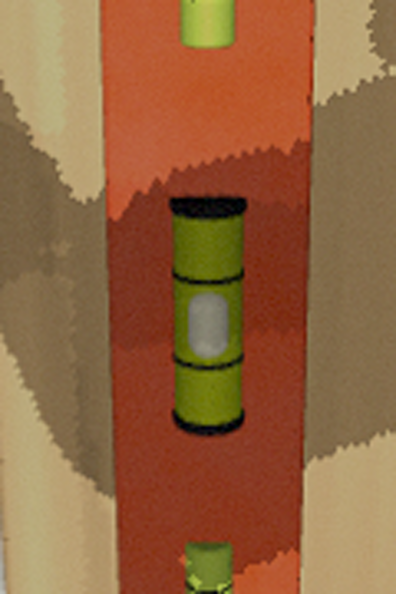

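The bubble sits between the lines: lines at rows 278 and 366, bubble centre at about 325, so roughly 0.6 mm off centre. Now the press, with the open fingers astride the vial.

```bash
cat > press.py <<'E'
from cell import env
from h import *
o=q(BY)
env.reach([*BC,185],o);env.servo_line([*BC,102],o,80);env.pause(.4)
f0=env.sense()["wrist_force"][2];z=102.;F=0
while z>80 and F<11:
    z-=.6 if F<1 else .25
    env.servo_line([*BC,z],o,10);s=env.sense();F=s["wrist_force"][2]-f0
env.pause(1.2);s=env.sense();print(z,s["tool_pos"],f0,s["wrist_force"],s["torque"],s["time"])
p=env.camera_params("top");im,d=env.read_camera("top");C=cloud(p,d)
h,sa,v=cv2.split(cv2.cvtColor(im,cv2.COLOR_BGR2HSV));yb=np.array([np.cos(BY),np.sin(BY)])
P=C[(d>0)&((h<13)|(h>170))&(sa>140)&(abs(C[...,2]-105)<8)&(np.hypot(*(C[...,:2]-BC).T).T<150)]
if len(P)>50:
    g=np.linalg.lstsq(np.c_[P[:,:2]-BC,np.ones(len(P))],P[:,2],rcond=None)[0];print(len(P),rect(P),"slope y",g[:2]@yb)
B=C[(d>0)&(h>11)&(h<28)&(sa>70)&(abs(C[...,2]-65)<10)&(np.hypot(*(C[...,:2]-BC).T).T<125)]
g=np.linalg.lstsq(np.c_[B[:,:2]-BC,np.ones(len(B))],B[:,2],rcond=None)[0];print(len(B),"board slope",g[:2]@yb)
w,_=env.read_camera("wrist");S,_=env.read_camera("side")
cv2.imwrite("pics/press.png",np.hstack([cv2.resize(w,(400,300)),cv2.resize(S[150:330,180:420],(400,300))]))
E
python3 press.py
```

```text
Traceback (most recent call last):
  File "press.py", line 4, in <module>
    env.reach([*BC,185],o);env.servo_line([*BC,102],o,80);env.pause(.4)
    ~~~~~~~~~^^^^^^^^^^^^^
cell.IKError: the arm cannot take that pose within its joint ranges
```

```bash
sed -i 's/^o=q(BY)/o=q(BY-np.pi)/' press.py; python3 press.py
```

```text
90.40000000000009 [ 557.71421379 -351.05578895   92.81711435] 0.6513096789487144 [-2.96517681  3.03456846 12.6914755 ] [0.80494391 0.8322411  0.06850821] 34.6917
769 (array([ 556.8, -353.4]), array([ 40.8, 219.4]), 2.1215157508850098) slope y -0.0009945885460071447
2408 board slope -0.0004318828776006653
```

View pics/press.png

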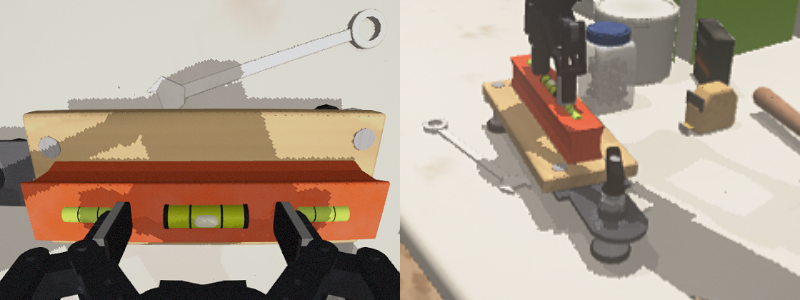

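The fingertips press astride the vial with about 12 N. The bubble is at column 207 between the lines at columns 191 and 221, so it is centred, and I'm handing in.

```bash
python3 -c "
from cell import env
print(env.sense()['wrist_force']);print(env.job_done())"
```

```text
[-3.4858201   2.24153015 10.67136577]
the job is handed in; nothing more can be done
None
```

The job is handed in: the spirit level lies on the middle of the board with the bubble centred between the lines, and the fingertips are still pressing it down with about 11 N; the spanner, tape measure and jar were not touched; the hand-in did not report a verdict.

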